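# Load the sample carriage through the spring flap of a beam-guard bay

## Robot

A 7-joint arm with a two-finger parallel gripper is mounted at the origin on a cart in front of the work surface, level with it; the furniture and walls round the work are solid. World frame = base frame: x ahead of the robot, y to its left, z up, the work surface at z = 0. Lengths are in m, angles in degrees, forces in N, time in s.
With the tool pointing down it reaches from about 0.425 to 0.875 m from the base axis. Payload 4.7 kg.
Tool frame: the origin (TCP) lies at the very end of the fingers, on their centre line; the grasp point (between the pads) lies 19 mm behind it (env.grip_point_offset is the distance from the TCP to the grasp point, in m); z points along the fingers, y is the line along which they close (so a half turn about z gives the same grasp; the last joint's range is limited). The gripper opens to 87 mm and grips with 3 to 60 N. Pads are 19 mm wide; open, the fingers measure 117 mm over their backs; the gripper's body (75 mm by 190 mm) begins 51 mm behind the grasp point.
Start: joints at [77.126, 18.392, -4.016, 83.108, 1.295, 78.541, -3.26], TCP at [0.154, -0.632, 0.223] pointing down, gripper open.
Joint ranges: [-163.93, 163.93], [-17.29, 119.83], [-79.2, 71.16], [3.27, 140.29], [-89.18, 269.18], [5.43, 117.66], [-154.24, 154.24]. Speed limits (degrees/s): [147.25, 147.25, 180, 180, 180, 180, 180].

## Interface

Orientations are given as [roll, pitch, yaw] about the fixed x, y, z axes, in that order (R = Rz(yaw) Ry(pitch) Rx(roll)).
In Python, from cell import env gives the robot as it stands.
- The arm moves only by the tool jog_arm, never from a script. Its argument "motion" is a list of rows, each an object of numbers: "x", "y", "z": the shift along the tool's x, y, z in cm; "ax", "ay", "az": the turn, a rotation vector about the tool's x, y, z in degrees. In form: [{"x": .., "y": .., "z": .., "ax": .., "ay": .., "az": ..}, ...]. A call has exactly 5 rows; each row shifts and turns the commanded pose from where the row before left it, along the tool's axes as they then stand; what a row does not reach is not made up. A row lasts 1/10 s, in which the tool goes at most 50 mm and 8.59 degrees, less where a joint would pass 70% of its speed; a pose out of reach is approached as far as the arm can. A call is refused whole if a number of a shift passes 5 or a number of a turn 8.59, either way. A call with a gripper value outside its range is refused whole. "claw" is the gripper command: -1 is shut, 1 is fully open, values between are in proportion, set as the call begins (left out, the last holds). The fingers move at their own pace and stop on an object; "squeeze" is the grip in N (left out, the last holds). Time passes only in rows, so rows that do not move let the fingers close, or fill a call up. It gives the time, the measured TCP pose, the force, the opening and the grip force at its end, in the units of the state.
- env.get_obs(): the state, without advancing time (a new reading comes with each control period).
- env.read_camera(name): name is "scene" or "top" or "wrist"; returns the picture (480x640x3 uint8, red, green, blue); there is no depth.
- env.camera_params(name): a dict with "fx", "fy", "cx", "cy" (pixels), "k1" (the pictures are not rectified: a ray, as slopes to the right and down, at radius r is drawn at 1 + k1 r^2 times it, then the intrinsics apply), "extrinsics" (4x4, takes a point from world to camera coordinates). Camera axes: x right, y up, looking along -z (the intrinsics and any distortion apply to the point x, -y, -z); pixel columns grow to the right and rows downward; lengths in m; the calibration is good to about 2 mm. A picture is of the moment at which its call begins: read the wrist's pose just before it. camera_params takes no time and is no camera call; for the wrist camera it gives the pose at the moment of the call.
- env.sign_off(): hands the job in; it is judged then, once.
The state is a dict: "time_s": time; "qpos": joint angles; "joint_velocities": joint speeds; "effort": joint torques, N m; "tool_pos": TCP position; "tool_rot": TCP orientation; "force": force on the tool from outside, world axes, zero at the start; "wrist_torque": the same for the moment, N m; "grip_width": finger opening in m; "grasp_force": force on a finger pad.
Only numpy, scipy, OpenCV 4.12 (cv2) and the standard library are available. Lean on these libraries where they do the work, as an engineer would, in place of code of your own. Each camera call takes 0.05 s, during which the arm holds its last target. There are 200 camera calls.

## Task

Load the black sample carriage into the white loading bay: keep it down on the table, push the orange spring flap open with it through the mouth, and slide it on until the flap is free to swing shut behind it and you feel it press gently but definitely against the rubber buffer at the end. Leave it standing there, let go, and see that the flap has shut; never force the carriage, and leave the vial, the blue case and the red-lidded pot alone.

Things in the scene. Friction and masses are not known exactly. Their poses are not given: they have to be found in the camera images.
- carriage: Sample carriage, loose, 0.17 to 0.35 kg. Round black puck 38 mm across, 28 mm high; at its centre an aluminium grip post, 14 mm thick along x, 22 mm wide along y, up to 100 mm above the table. Origin: centre of the underside; z up; +x points to the amber dot on the puck's top and roughly to the bay at the start, up to 35 degrees askew (any way round fits).
- bay: White bay fixed to the table: open-bottomed tunnel, the carriage slides in on the table. Origin: centre of the mouth, at table height; +x runs into it, z up. Inside 54 mm wide, 38 mm high; roof top 44 mm, length 150 mm. A 34 mm slot along the roof, centred on y = 0, passes the carriage's post but not its puck. Flared cheeks lead in from 20 mm before the mouth.
- flap (a joint): Angle of the orange flap in the mouth, rad: 0 shut, 1.55 along the side wall; opens inward only. Upright hinge at x = 0, y = -24.5 mm of the bay; reaches to y = +23 mm when shut, 2 to 35 mm above the table, 3 mm thick. Spring 0.03 Nm shut, 0.12 Nm open; damped, shuts in about a second. Free to shut once the carriage's origin is 70 mm inside the mouth.
- buffer (a joint): How far the rubber buffer is pressed in, m: 0 free, 0.006 bottomed. It yields 1 mm for every 4 N: a proper press is over 5 N (1.25 mm) and stays under 20 N (5 mm). This reading is coarse; the force felt at the tool is better.
- amber_vial: Bystander: amber vial with a blue cap, 25 mm across, 52 mm high; origin at the centre of its underside.
- blue_case: Bystander: small blue case, 52 x 90 mm, 35 mm high; origin at the centre of its underside.
- red_pot: Bystander: white pot with a red screw lid, 54 mm across, 56 mm high; origin at the centre of its underside.
- stop_zone (a point): Fixed point of the bay on its centre line, 96 mm inside the mouth, 16 mm up. The end stop with its rubber buffer can be set anywhere over 20 mm: the buffer's free face lies 0 to 20 mm beyond this point, different each time and not reported, so a carriage touching it has its origin at x = 77 to 97 mm of the bay. Find it by feel.

How it is judged (in metres and radians):
On the way, in this order (a step that is already met when the one before it is completed fails the run):
1. the carriage stands in the mouth with its puck under the roof, holding the flap open (value of joint flap above 0.8 rad and x of carriage in the frame of bay between 0.01 and 0.065 m and contact force between carriage and bay above 0.2 N and y of carriage in the frame of bay between -0.02 and 0.02 m and height (world z) of carriage below 0.012 m), for 0.1 s.
2. the carriage, past the flap, is pressed against the buffer with more than 5 N (value of joint buffer above 0.00125 m and x of carriage in the frame of bay above 0.07 m and contact force between carriage and bay above 4.5 N and height (world z) of carriage below 0.012 m), for 0.2 s.
At the end, for the whole second after the job is handed in: The flap is shut (under 0.06 rad) and the carriage stands upright and still on the table inside the bay behind it, its origin 68 to 100 mm inside the mouth and within 20 mm of the centre line (value of joint flap below 0.06 rad and x of carriage in the frame of bay between 0.068 and 0.1 m and y of carriage in the frame of bay between -0.02 and 0.02 m and height (world z) of carriage below 0.004 m and angle between carriage's own z axis and vertical below 0.06 rad and linear speed of carriage below 0.02 m/s); the robot touches nothing.
It fails at once if the carriage is forced against the bay, its flap or its stop (over 25 N) (contact force between carriage and bay above 25 N).
It fails at once if the buffer is pressed with more than 20 N (value of joint buffer above 0.005 m).
It fails at once if the bay is struck or leaned on by the gripper (over 25 N) (contact force between the arm and bay above 25 N).
It fails at once if the vial, the blue case or the red-lidded pot is moved by more than 15 mm (distance of any of amber_vial, blue_case, red_pot from where it was at the start of the episode above 0.015 m).
It also fails if it takes over 48 s, if anything falls off the work surface, if the arm or the gripper's body presses on something with over 40 N, if the wrist force passes 120 N, or if a joint passes its speed limit or range.

## Working session

There is one attempt and no reset: what is moved stays moved. The work goes in short steps, Python scripts to look and compute and a tool call to move; the robot and the scene stay as the last step left them, time stands still between calls to the robot, and variables do not carry over. Pictures are saved under pics/ and viewed, at most 10 in all, crops included, and the job is handed in when it is done.

Besides the shell and the picture viewer there is one more tool, called in YAML: its name, and indented under it one key for each argument. jog_arm: Moves the arm, as the interface text tells. Its arguments: {"type":"object","properties":{"motion":{"type":"array"},"claw":{"type":"number"},"squeeze":{"type":"number"}},"required":["motion"]}

```bash
mkdir -p pics
python3 - <<'E'
from cell import env
import cv2
o=env.get_obs();print(o)
for n in("scene","top"):
    p=env.camera_params(n);print(n,p)
    cv2.imwrite(f"pics/{n}0.png",env.read_camera(n)[:,:,::-1])
E
```

```text
{'time_s': 0.0, 'qpos': array([77.12553934, 18.44091415, -4.01673782, 83.1725733 ,  1.29505916,
       78.53820413, -3.26121213]), 'joint_velocities': array([ 0.09166788, -0.11081272,  0.07271955,  0.0128549 , -0.12897348,
       -0.05649109,  0.06858665]), 'effort': array([-2.56890653e-04, -4.91287279e+01, -4.03944505e-01, -3.12530065e+01,
       -6.38576620e-02,  4.37631912e-02,  1.56412780e-04]), 'tool_pos': array([ 0.15359122, -0.63105781,  0.22146103]), 'tool_rot': array([-1.79893553e+02,  5.14689568e-03,  1.36841080e+01]), 'force': array([-0.40475341,  0.35953257,  0.68256949]), 'wrist_torque': array([-0.02010594,  0.00623812,  0.08887384]), 'grasp_force': 0.0, 'grip_width': 0.08735820501015254}
scene {'fx': 593.3126436687508, 'fy': 593.3126436687508, 'cx': 319.62497502501293, 'cy': 234.84882476591582, 'k1': -0.17864570230344345, 'extrinsics': array([[-0.5768991 , -0.81672786,  0.01195989,  0.04110496],
       [ 0.57702125, -0.39713051,  0.71367628, -0.46618983],
       [-0.57812967,  0.41862031,  0.70037356, -0.48164794],
       [ 0.        ,  0.        ,  0.        ,  1.        ]])}
top {'fx': 566.0924718395516, 'fy': 566.0924718395516, 'cx': 329.6910834932575, 'cy': 249.97548131218488, 'k1': -0.14955662794879773, 'extrinsics': array([[-2.59592804e-02, -9.99659610e-01, -2.60393086e-03,
        -2.79360587e-01],
       [ 9.91749318e-01, -2.60807990e-02,  1.25511282e-01,
        -5.38667082e-01],
       [-1.25536472e-01,  6.75735907e-04,  9.92088775e-01,
        -1.08475785e+00],
       [ 0.00000000e+00,  0.00000000e+00,  0.00000000e+00,
         1.00000000e+00]])}
```

View pics/scene0.png

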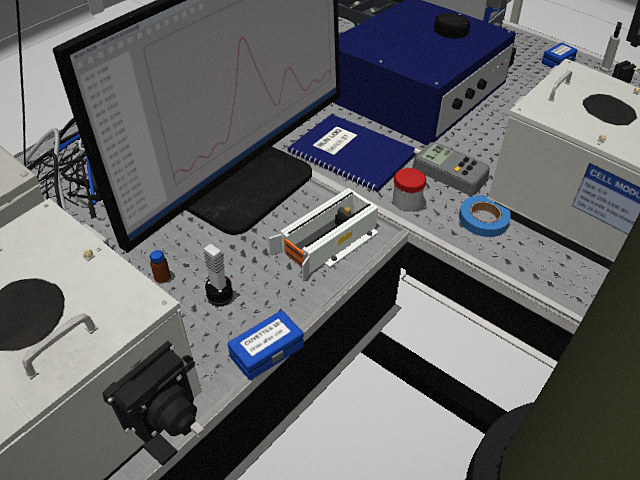

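View pics/top0.png

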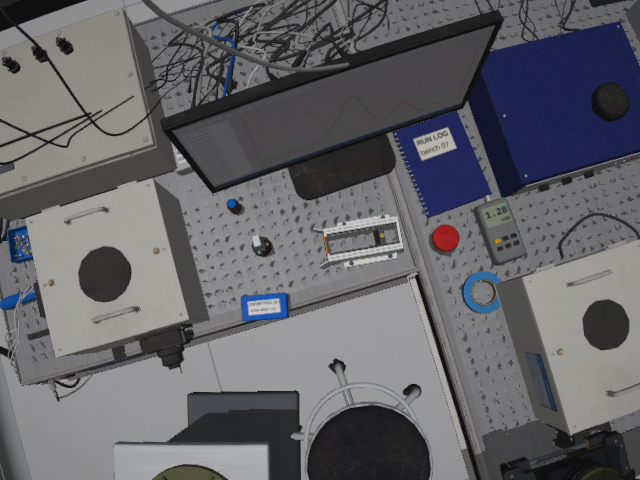

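The scene view shows the carriage at about (218,290), with its post top at (212,250). The bay runs from the flap at (295,250) to its far end at (365,205). The vial is at (160,265), the case at (265,345) and the pot at (409,190). The top view shows the carriage at (262,246) and the bay mouth at (323,245), running to (402,237). I'll zoom in to get accurate pixels.

Run:
```python
import cv2
t=cv2.imread("pics/top0.png")[195:345,220:420];s=cv2.imread("pics/scene0.png")[180:330,190:390]
cv2.imwrite("pics/topc.png",cv2.resize(t,None,fx=4,fy=4,interpolation=cv2.INTER_CUBIC))
cv2.imwrite("pics/scenec.png",cv2.resize(s,None,fx=4,fy=4,interpolation=cv2.INTER_CUBIC))
```

```text
(no output)
```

View pics/topc.png

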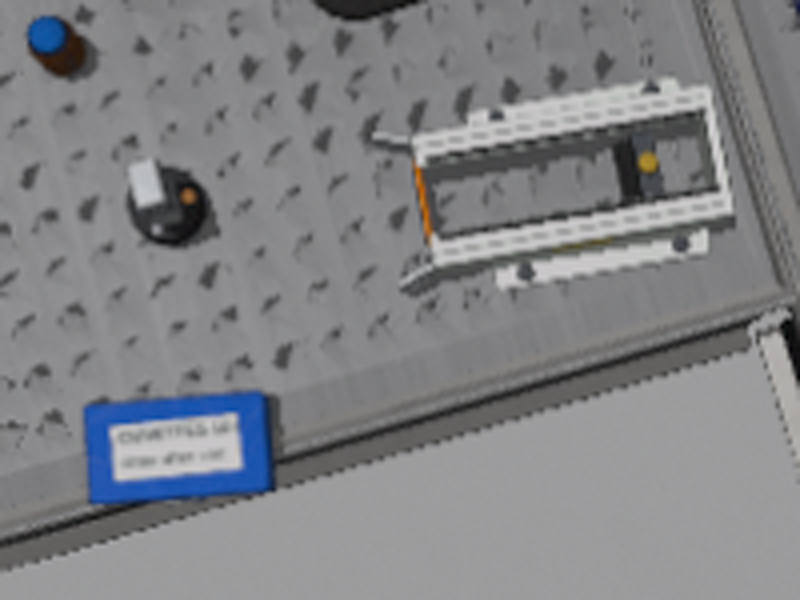

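View pics/scenec.png

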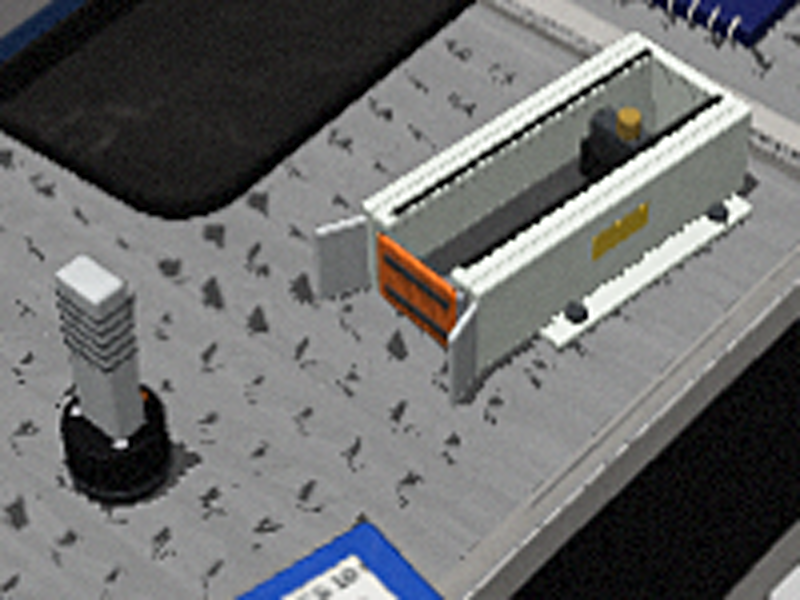

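The crops give the pixels I need. In the top crop, the post top is near (146,168) and the puck centre near (168,205), with the amber dot at (188,197). The roof corners there are (412,138), (432,263), (710,88) and (733,213). In the scene crop, the post top's corners are (55,272), (83,256), (133,280) and (100,306). The roof corners there are (365,208), (458,275), (635,35) and (750,110). Next I'll triangulate these.

```bash
cat > h.py <<'E'
import numpy as np,cv2
from cell import env
def ray(n,px,p=None):
    p=p or env.camera_params(n)
    K=np.array([[p["fx"],0,p["cx"]],[0,p["fy"],p["cy"]],[0,0,1]])
    u=cv2.undistortPoints(np.array([[px]],float),K,np.array([p["k1"],0,0,0.]))[0,0]
    E=p["extrinsics"];R=E[:3,:3]
    d=R.T@np.array([u[0],-u[1],-1]);return -R.T@E[:3,3],d/np.linalg.norm(d)
def tri(*rs):
    A=[np.eye(3)-np.outer(d,d) for c,d in rs]
    X=np.linalg.solve(sum(A),sum(a@c for a,(c,d) in zip(A,rs)))
    return X,max(np.linalg.norm(a@(X-c)) for a,(c,d) in zip(A,rs))
def plane(r,z): c,d=r;return c+d*(z-c[2])/d[2]
E
python3 - <<'E'
from h import *
np.set_printoptions(precision=4,suppress=True)
T=lambda x,y:ray("top",(x/4+220,y/4+195));S=lambda x,y:ray("scene",(x/4+190,y/4+180))
for n,t,s in[("posttop",(146,168),(93,280)),("roofm+",(412,138),(365,208)),("roofm-",(432,263),(458,275)),("rooff+",(710,88),(635,35)),("rooff-",(733,213),(750,110)),
 ("dot",(188,197),(146,396)),("caseUR",(268,393),(366,522))]:
    print(n,*tri(T(*t),S(*s)))
print("monitor corner",*tri(ray("top",(215,190)),ray("scene",(125,245))))
print("monitor Rbot",*tri(ray("top",(500,15)),ray("scene",(338,0))))
print("vial cap",*tri(ray("top",(232,205)),ray("scene",(157,256))))
for q in[(55,272),(83,256),(133,280),(100,306)]:print("posttop@.1",plane(S(*q),.1))
print("puck top plane .028",plane(T(168,205),.028))
for q in[(412,138),(432,263),(710,88),(733,213)]:print("T roof@.044",plane(T(*q),.044))
for q in[(365,208),(458,275),(635,35),(750,110)]:print("S roof@.044",plane(S(*q),.044))
E
```

```text
posttop [ 0.551  -0.1578  0.0913] 0.0020311577371035935
roofm+ [ 0.5713 -0.2812  0.0409] 1.113308023952744e-07
roofm- [ 0.51   -0.2867  0.0526] 0.003571698074303569
rooff+ [ 0.5933 -0.4284  0.0413] 0.001250541901868876
rooff- [ 0.5303 -0.4374  0.042 ] 0.0008151027460376142
dot [ 0.546  -0.1697  0.0285] 0.0010376775908101392
caseUR [ 0.4493 -0.2055  0.0308] 0.0021142640320010973
monitor corner [ 0.653  -0.0688  0.066 ] 0.0030231628540075403
monitor Rbot [ 0.9271 -0.6286  0.2065] 0.014355940126350905
vial cap [ 0.6246 -0.1015  0.0485] 0.0008597541524939255
posttop@.1 [ 0.5522 -0.1474  0.1   ]
posttop@.1 [ 0.5535 -0.1588  0.1   ]
posttop@.1 [ 0.5339 -0.1674  0.1   ]
posttop@.1 [ 0.5296 -0.1525  0.1   ]
puck top plane .028 [ 0.5429 -0.1587  0.028 ]
T roof@.044 [ 0.5708 -0.2812  0.044 ]
T roof@.044 [ 0.5088 -0.2895  0.044 ]
T roof@.044 [ 0.592 -0.429  0.044]
T roof@.044 [ 0.5295 -0.4377  0.044 ]
S roof@.044 [ 0.5686 -0.2796  0.044 ]
S roof@.044 [ 0.5194 -0.2887  0.044 ]
S roof@.044 [ 0.5917 -0.4254  0.044 ]
S roof@.044 [ 0.5292 -0.4352  0.044 ]
```

```bash
cat >> h.py <<'E'
from scipy.spatial.transform import Rotation as Ro
def Rt(o): return Ro.from_euler("xyz",o["tool_rot"],degrees=True).as_matrix()
def shift(target,o=None):
    o=o or env.get_obs();return 100*Rt(o).T@(np.array(target)-o["tool_pos"])
E
python3 - <<'E'
from h import *
np.set_printoptions(precision=4,suppress=True)
o=env.get_obs();R=Rt(o);E=env.camera_params("wrist")["extrinsics"]
C=-E[:3,:3].T@E[:3,3];print("cam in tool",R.T@(C-o["tool_pos"]),"look",-R.T@E[2,:3],"right",R.T@E[0,:3])
for q in[(497,285),(555,435)]:
  for z in(.1,.2):print(q,plane(ray("top",q),z))
for t,s in[((215,190),(128,246)),((470,100),(338,102)),((165,125),(55,45))]:print("mon",*tri(ray("top",t),ray("scene",s)))
print("shift to hover",shift([.54,-.18,.22]))
E
```

```text
cam in tool [ 0.0694  0.001  -0.1613] look [-0.2529  0.0007  0.9675] right [ 0.0009  1.     -0.0005]
(497, 285) [ 0.4487 -0.6039  0.1   ]
(497, 285) [ 0.4431 -0.5741  0.2   ]
(555, 435) [ 0.1652 -0.703   0.1   ]
(555, 435) [ 0.1868 -0.6637  0.2   ]
mon [ 0.6524 -0.0704  0.0638] 0.0008143396155050361
mon [ 0.8463 -0.5963  0.0191] 0.0024256772270582253
mon [ 0.6767 -0.0578  0.3755] 0.0033029342037435103
shift to hover [ 48.2157 -34.6855   0.2114]
```

jog_arm:
  motion:
    - {"x": 2,"y": -3.5,"z": -0.6}
    - {"x": 2,"y": -4,"z": -0.6}
    - {"x": 2,"y": -4,"z": -0.6}
    - {"x": 2.5,"y": -4,"z": 0}
    - {"x": 2.5,"y": -4,"z": 0}
  claw: 1

```text
$.motion[0]: bad value
```

jog_arm:
  motion:
    - {"x": 4,"y": -2}
    - {"x": 4,"y": -2}
    - {"x": 4,"y": -2}
    - {"x": 4,"y": -2}
    - {"x": 4,"y": -2}

```text
$.motion[0]: bad value
```

jog_arm:
  motion:
    - {"x": 4,"y": -1,"az": -1}
    - {"x": 4,"y": -1,"az": -1}
    - {"x": 3.5,"y": -1,"az": -1}
    - {"x": 3,"y": -0.8}
    - {"x": 1.5,"y": -0.5}

```text
$.motion[0]: bad value
```

Run:
```python
from h import *
import pickle
np.set_printoptions(precision=4,suppress=True)
o=env.get_obs();p=env.camera_params("wrist");im=env.read_camera("wrist")
pickle.dump((o,p),open("w1.pkl","wb"))
cv2.imwrite("pics/w1.png",im[:,:,::-1]);print(o)
```

```text
{'time_s': 0.1, 'qpos': array([77.1256, 18.4357, -4.0163, 83.1684,  1.2951, 78.5405, -3.2599]), 'joint_velocities': array([ 0.0273, -0.1186,  0.1175, -0.1141, -0.0731, -0.0405, -0.0434]), 'effort': array([  0.0005, -49.2571,  -0.4054, -31.3399,  -0.0643,   0.0394,
         0.0001]), 'tool_pos': array([ 0.1536, -0.6311,  0.2216]), 'tool_rot': array([-179.9007,    0.0053,   13.6848]), 'force': array([-0.8079, -1.1002, -0.841 ]), 'wrist_torque': array([-0.0173, -0.0186,  0.0116]), 'grasp_force': 0.0, 'grip_width': 0.0868882430475608}
```

View pics/w1.png

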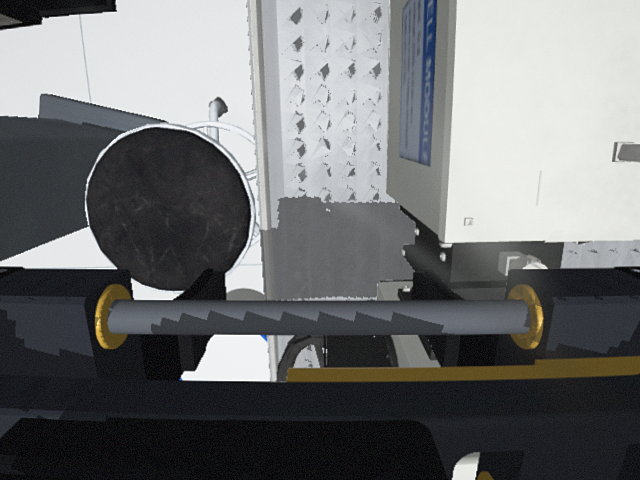

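The moves were refused because each row needs all six numbers. The wrist view therefore still shows the start: stool at (170,205) and the cell module at the right.

jog_arm:
  motion:
    - {"x": 2,"y": -3.5,"z": -0.6,"ax": 0,"ay": 0,"az": 0}
    - {"x": 2,"y": -4,"z": -0.6,"ax": 0,"ay": 0,"az": 0}
    - {"x": 2,"y": -4,"z": -0.6,"ax": 0,"ay": 0,"az": 0}
    - {"x": 2.5,"y": -4,"z": 0,"ax": 0,"ay": 0,"az": 0}
    - {"x": 2.5,"y": -4,"z": 0,"ax": 0,"ay": 0,"az": 0}
  claw: 1

```text
time_s: 0.65
tool_pos: [0.2147, -0.4143, 0.2405]
tool_rot: [180.0, 0.0, 13.7]
force: [1.0, 0.7, 0.5]
grip_width: 0.0872
grasp_force: 0.0
```

jog_arm:
  motion:
    - {"x": 4,"y": -2,"z": 0,"ax": 0,"ay": 0,"az": 0}
    - {"x": 4,"y": -2,"z": 0,"ax": 0,"ay": 0,"az": 0}
    - {"x": 4,"y": -2,"z": 0,"ax": 0,"ay": 0,"az": 0}
    - {"x": 4,"y": -2,"z": 0,"ax": 0,"ay": 0,"az": 0}
    - {"x": 4,"y": -2,"z": 0,"ax": 0,"ay": 0,"az": 0}

```text
time_s: 1.15
tool_pos: [0.3861, -0.2702, 0.2406]
tool_rot: [180.0, 0.0, 13.7]
force: [0.8, -1.2, 0.5]
grip_width: 0.087
grasp_force: 0.0
```

jog_arm:
  motion:
    - {"x": 4,"y": -1,"z": 0,"ax": 0,"ay": 0,"az": -1}
    - {"x": 4,"y": -1,"z": 0,"ax": 0,"ay": 0,"az": -1}
    - {"x": 3.5,"y": -1,"z": 0,"ax": 0,"ay": 0,"az": -1}
    - {"x": 3,"y": -1,"z": 0,"ax": 0,"ay": 0,"az": 0}
    - {"x": 1.5,"y": -0.5,"z": 0,"ax": 0,"ay": 0,"az": 0}

```text
time_s: 1.65
tool_pos: [0.5296, -0.1833, 0.2402]
tool_rot: [-179.9, -0.1, 16.9]
force: [-0.3, 0.3, 1.0]
grip_width: 0.0871
grasp_force: 0.0
```

jog_arm:
  motion:
    - {"x": 0,"y": 0,"z": 0,"ax": 0,"ay": 0,"az": 0}
    - {"x": 0,"y": 0,"z": 0,"ax": 0,"ay": 0,"az": 0}
    - {"x": 0,"y": 0,"z": 0,"ax": 0,"ay": 0,"az": 0}
    - {"x": 0,"y": 0,"z": 0,"ax": 0,"ay": 0,"az": 0}
    - {"x": 0,"y": 0,"z": 0,"ax": 0,"ay": 0,"az": 0}

```text
time_s: 2.15
tool_pos: [0.527, -0.1871, 0.2407]
tool_rot: [180.0, 0.0, 16.6]
force: [0.7, 0.2, -0.2]
grip_width: 0.0871
grasp_force: 0.0
```

Run:
```python
from h import *
import pickle
np.set_printoptions(precision=4,suppress=True)
o=env.get_obs();p=env.camera_params("wrist");im=env.read_camera("wrist")
pickle.dump((o,p),open("w2.pkl","wb"))
cv2.imwrite("pics/w2.png",im[:,:,::-1]);print(o["time_s"],o["tool_pos"],o["tool_rot"])
```

```text
2.15 [ 0.527  -0.1871  0.2407] [179.9644   0.0131  16.5926]
```

View pics/w2.png

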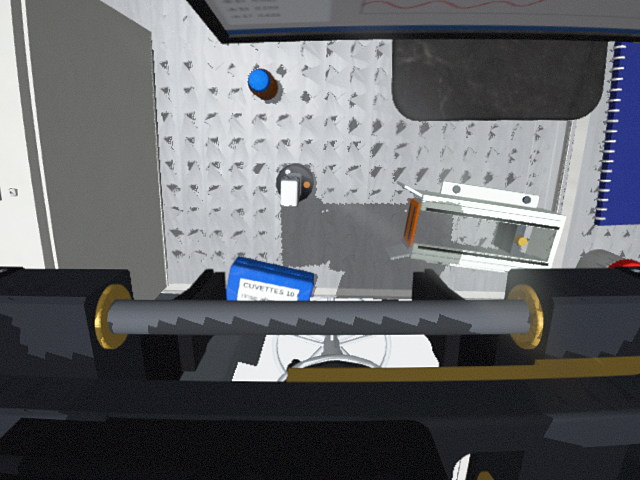

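The wrist view shows the post top at about (289,192), lined up with the image to within a few degrees. The puck is at (295,182) with its dot at (306,184), and the bay mouth is at (412,222). I'll get the post's outline numerically and combine all three views.

Run:
```python
from h import *
import pickle
np.set_printoptions(precision=4,suppress=True)
o,p=pickle.load(open("w2.pkl","rb"))
im=cv2.imread("pics/w2.png");g=im[160:215,265:325].min(2)
m=(g>215).astype(np.uint8);n,l,s,c=cv2.connectedComponentsWithStats(m)
for i in range(1,n):
    if s[i,4]>50:
        pts=np.argwhere(l==i)[:,::-1].astype(np.float32)
        print(s[i],c[i]+[265,160],cv2.minAreaRect(pts))
# amber/dot
h=cv2.cvtColor(im,cv2.COLOR_BGR2HSV)[160:215,265:325]
d=np.argwhere((h[...,0]<22)&(h[...,1]>120)&(h[...,2]>80))[:,::-1];print("dot",d.mean(0)+[265,160],len(d))
W=lambda x,y:ray("wrist",(x,y),p)
pc=tri(ray("top",(146/4+220,168/4+195)),ray("scene",(93/4+190,280/4+180)),W(289.5,192));print("post",pc)
print("dot@.028",plane(W(*(d.mean(0)+[265,160])),.028),"puck top c",plane(W(295,182),.028), "posttop@.1",plane(W(289.5,192),.1))
# bay roof corners wrist: mouth+ , mouth-, far+, far-
for q in[(425,190),(411,257),(566,214),(558,270)]:print("roof W@.044",plane(W(*q),.044))
big=cv2.resize(im[150:290,270:590],None,fx=2.5,fy=2.5,interpolation=cv2.INTER_CUBIC)
sm=cv2.resize(im[160:215,265:325],None,fx=6,fy=6,interpolation=cv2.INTER_CUBIC)
out=np.zeros((600,800,3),np.uint8);out[:350,:800]=big[:350,:800];k=min(250,330);out[350:600,:360]=sm[:250]
cv2.imwrite("pics/w2c.png",out)
```

```text
[ 16  21  16  25 381] [288.3228 192.6719] ((23.5, 33.0), (24.0, 15.0), 90.0)
dot [306.2424 184.3939] 33
post (array([ 0.5482, -0.1576,  0.0951]), np.float64(0.0034282185922056615))
dot@.028 [ 0.5479 -0.1694  0.028 ] puck top c [ 0.547 -0.158  0.028] posttop@.1 [ 0.547  -0.1579  0.1   ]
roof W@.044 [ 0.5777 -0.2807  0.044 ]
roof W@.044 [ 0.5101 -0.291   0.044 ]
roof W@.044 [ 0.5973 -0.4269  0.044 ]
roof W@.044 [ 0.5407 -0.4454  0.044 ]
```

View pics/w2c.png

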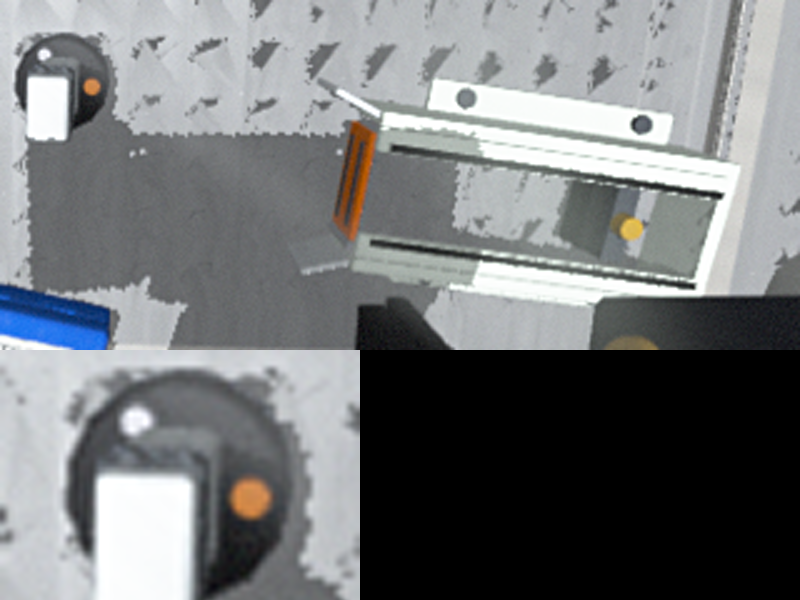

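Post sides line up with the tool at yaw 16.6°, so the grasp needs no turn. I'll move over the post at about (0.545, -0.158) and go down with the fingers open.

jog_arm:
  motion:
    - {"x": 1.3,"y": -1.15,"z": 0,"ax": 0,"ay": 0,"az": 0}
    - {"x": 1.25,"y": -1.15,"z": 0,"ax": 0,"ay": 0,"az": 0}
    - {"x": 0,"y": 0,"z": 4,"ax": 0,"ay": 0,"az": 0}
    - {"x": 0,"y": 0,"z": 4,"ax": 0,"ay": 0,"az": 0}
    - {"x": 0,"y": 0,"z": 3,"ax": 0,"ay": 0,"az": 0}

```text
time_s: 2.7
tool_pos: [0.5444, -0.157, 0.1285]
tool_rot: [-180.0, 0.1, 16.7]
force: [-0.5, -0.2, -0.4]
grip_width: 0.0868
grasp_force: 0.0
```

jog_arm:
  motion:
    - {"x": 0,"y": 0,"z": 2,"ax": 0,"ay": 0,"az": 0}
    - {"x": 0,"y": 0,"z": 2,"ax": 0,"ay": 0,"az": 0}
    - {"x": 0,"y": 0,"z": 1.5,"ax": 0,"ay": 0,"az": 0}
    - {"x": 0,"y": 0,"z": 1.3,"ax": 0,"ay": 0,"az": 0}
    - {"x": 0,"y": 0,"z": 0,"ax": 0,"ay": 0,"az": 0}

```text
time_s: 3.2
tool_pos: [0.5442, -0.1568, 0.0609]
tool_rot: [-179.9, 0.1, 16.7]
force: [0.1, -0.3, 0.6]
grip_width: 0.0867
grasp_force: 0.0
```

Run:
```python
from h import *
o=env.get_obs();print(o["time_s"],o["tool_pos"],o["tool_rot"],o["force"])
im=np.hstack([cv2.resize(env.read_camera("scene")[180:400,130:400,::-1],None,fx=1.45,fy=1.45),cv2.resize(env.read_camera("wrist")[100:320,190:460,::-1],None,fx=1.45,fy=1.45)])
cv2.imwrite("pics/g1.png",im)
```

```text
3.2 [ 0.54418524 -0.15677018  0.06093031] [-1.79902528e+02  1.37065358e-01  1.66760547e+01] [ 0.10352871 -0.32997543  0.56510675]
```

View pics/g1.png

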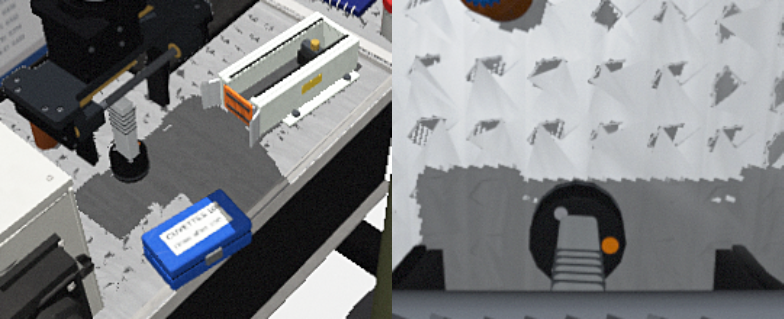

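The post stands centred between the fingers (at 580 in the right half, fingers at 432 and 735), and the vial is clear. Closing now.

jog_arm:
  motion:
    - {"x": 0,"y": 0,"z": 0,"ax": 0,"ay": 0,"az": 0}
    - {"x": 0,"y": 0,"z": 0,"ax": 0,"ay": 0,"az": 0}
    - {"x": 0,"y": 0,"z": 0,"ax": 0,"ay": 0,"az": 0}
    - {"x": 0,"y": 0,"z": 0,"ax": 0,"ay": 0,"az": 0}
    - {"x": 0,"y": 0,"z": 0,"ax": 0,"ay": 0,"az": 0}
  claw: -1
  squeeze: 25

```text
time_s: 3.8
tool_pos: [0.5455, -0.157, 0.0627]
tool_rot: [180.0, -0.0, 16.7]
force: [0.6, 0.4, 0.4]
grip_width: 0.0551
grasp_force: 0.0
```

jog_arm:
  motion:
    - {"x": 0,"y": 0,"z": 0,"ax": 0,"ay": 0,"az": 0}
    - {"x": 0,"y": 0,"z": 0,"ax": 0,"ay": 0,"az": 0}
    - {"x": 0,"y": 0,"z": 0,"ax": 0,"ay": 0,"az": 0}
    - {"x": 0,"y": 0,"z": 0,"ax": 0,"ay": 0,"az": 0}
    - {"x": 0,"y": 0,"z": 0,"ax": 0,"ay": 0,"az": 0}

```text
time_s: 4.3
tool_pos: [0.5454, -0.1569, 0.0625]
tool_rot: [-180.0, 0.0, 16.7]
force: [-0.3, 1.0, 0.9]
grip_width: 0.015
grasp_force: 0.5
```

Run:
```python
from h import *
import pickle
np.set_printoptions(precision=4,suppress=True)
o=env.get_obs();print(o["time_s"],o["tool_pos"],o["tool_rot"],o["force"],o["grip_width"],o["grasp_force"])
b=np.radians(-82);ex=np.array([np.cos(b),np.sin(b)]);ey=np.array([-ex[1],ex[0]])
for M in([.540,-.285],[.5428,-.2855]):
    d=o["tool_pos"][:2]-M;print("tcp in bay",d@ex,d@ey)
# wrist view of puck & bay relation now
p=env.camera_params("wrist");im=env.read_camera("wrist")
cv2.imwrite("pics/g2.png",im[:,:,::-1]);pickle.dump((o,p),open("g2.pkl","wb"))
```

```text
4.3 [ 0.5454 -0.1569  0.0625] [-179.9953    0.0058   16.6805] [-0.269   0.9551  0.8921] 0.015019484257066435 0.5208516510907657
tcp in bay -0.1261278747392898 0.023171833248857382
tcp in bay -0.12701269345634877 0.020468669206861103
```

jog_arm:
  motion:
    - {"x": 0,"y": 0,"z": 0,"ax": 0,"ay": 0,"az": 0}
    - {"x": 0,"y": 0,"z": 0,"ax": 0,"ay": 0,"az": 0}
    - {"x": 0,"y": 0,"z": 0,"ax": 0,"ay": 0,"az": 2.7}
    - {"x": 0,"y": 0,"z": 0,"ax": 0,"ay": 0,"az": 3}
    - {"x": 0,"y": 0,"z": 0,"ax": 0,"ay": 0,"az": 3}

```text
time_s: 4.85
tool_pos: [0.5456, -0.1564, 0.0625]
tool_rot: [-180.0, -0.0, 7.9]
force: [-0.6, 0.3, -0.3]
grip_width: 0.0137
grasp_force: 25.0
```

jog_arm:
  motion:
    - {"x": -0.4,"y": 1,"z": 0,"ax": 0,"ay": 0,"az": 0}
    - {"x": -0.5,"y": 1.5,"z": 0,"ax": 0,"ay": 0,"az": 0}
    - {"x": -0.5,"y": 1.5,"z": 0,"ax": 0,"ay": 0,"az": 0}
    - {"x": -0.5,"y": 1.5,"z": 0,"ax": 0,"ay": 0,"az": 0}
    - {"x": -0.3,"y": 1,"z": 0,"ax": 0,"ay": 0,"az": 0}

```text
time_s: 5.35
tool_pos: [0.5318, -0.2273, 0.0625]
tool_rot: [180.0, 0.0, 7.8]
force: [-0.7, 0.6, -0.1]
grip_width: 0.0139
grasp_force: 25.0
```

jog_arm:
  motion:
    - {"x": 0,"y": 0,"z": 0,"ax": 0,"ay": 0,"az": 0}
    - {"x": 0,"y": 0,"z": 0,"ax": 0,"ay": 0,"az": 0}
    - {"x": 0,"y": 0,"z": 0,"ax": 0,"ay": 0,"az": 0}
    - {"x": 0,"y": 0,"z": 0,"ax": 0,"ay": 0,"az": 0}
    - {"x": 0,"y": 0,"z": 0,"ax": 0,"ay": 0,"az": 0}

```text
time_s: 5.85
tool_pos: [0.5327, -0.2237, 0.0625]
tool_rot: [-180.0, 0.0, 8.0]
force: [-0.9, -0.0, -1.1]
grip_width: 0.0138
grasp_force: 25.0
```

Run:
```python
from h import *
import pickle
np.set_printoptions(precision=4,suppress=True)
o=env.get_obs();print(o["time_s"],o["tool_pos"],o["tool_rot"],o["force"],o["grip_width"],o["grasp_force"])
b=np.radians(-82);ex=np.array([np.cos(b),np.sin(b)]);ey=np.array([-ex[1],ex[0]])
d=o["tool_pos"][:2]-[.5415,-.285];print("tcp in bay",d@ex,d@ey)
p=env.camera_params("wrist");im=env.read_camera("wrist")[:,:,::-1]
t=env.read_camera("top")[:,:,::-1]
cv2.imwrite("pics/m1w.png",im);cv2.imwrite("pics/m1t.png",t);pickle.dump((o,p),open("m1.pkl","wb"))
a=cv2.resize(im[100:300,240:640],(800,400));c=cv2.resize(env.read_camera("scene")[185:285,200:400,::-1],(400,200),interpolation=cv2.INTER_CUBIC)
c2=cv2.resize(t[200:300,240:440],(400,200),interpolation=cv2.INTER_CUBIC)
cv2.imwrite("pics/m1.png",np.vstack([a,np.hstack([c,c2])]))
```

```text
5.85 [ 0.5327 -0.2237  0.0625] [-179.9974    0.0086    8.0428] [-0.8874 -0.0358 -1.0843] 0.013753382478853502 24.983865221729502
tcp in bay -0.061900161230015065 -0.00015375744831214508
```

View pics/m1.png

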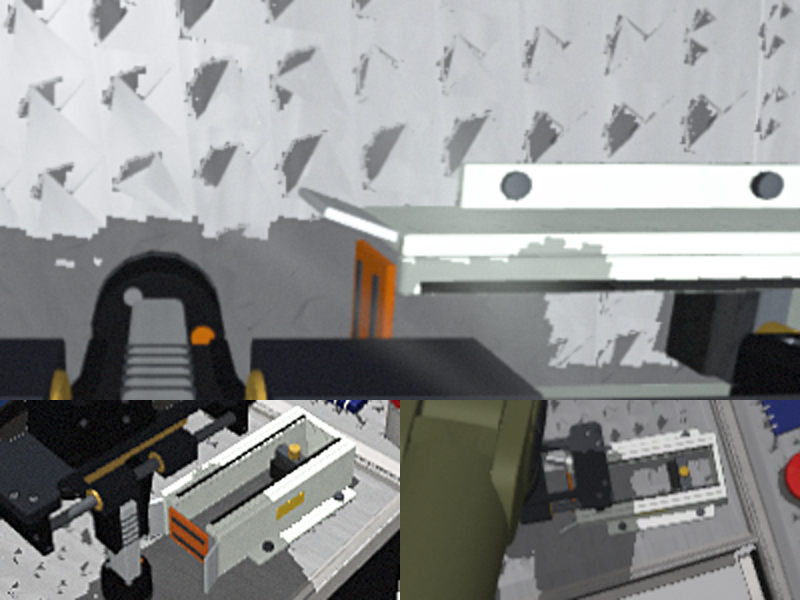

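The carriage is held and stands before the mouth with the bay edges level in the wrist picture, so yaw is aligned. I'll use the puck rim (row 226) and the roof edges (rows 217 and 240) to check sideways centring.

Run:
```python
from h import *
import pickle
np.set_printoptions(precision=4,suppress=True)
o,p=pickle.load(open("m1.pkl","rb"));R=Rt(o)
def f(px,z): return (R.T@(plane(ray("wrist",px,p),z)-o["tool_pos"]))[:2]*1000
C=lambda x,y:(240+x/2,100+y/2)
print("puck far rim(+19?)",f(C(157,252),.028),"puck L,R",f(C(92,320),.028),f(C(222,320),.028))
for x in(450,700):print("roof outer",f(C(x,234),.044),"slot edge",f(C(x,281),.044))
print("roof mouth corner",f(C(402,235),.044),"post near top face", f(C(157,300),.1))
im=cv2.imread("pics/m1w.png");print(im[205:250,240+180].mean(1).astype(int),im[205:250,465].mean(1).astype(int))
```

```text
puck far rim(+19?) [24.059   0.9911] puck L,R [  4.805  -16.9154] [ 4.8339 18.9312]
roof outer [32.4656 73.6106] slot edge [20.3883 74.8199]
roof outer [ 32.7682 138.975 ] slot edge [ 20.3861 141.3197]
roof mouth corner [32.1751 61.5588] post near top face [32.2653  0.9765]
[124 128 128 137 201 255 255 254 254 243 145 112 110 115 115  88  73  70
  75  71  67  66  72  71  72  66  60  63  65  66  67  68  72  74  75  74
  80  75  82  80  82  85  86  83  86] [173 174 174 173 172 175 172 168 164 173 168 175 234 253 254 254 254 253
 253 253 253 254 241 208 235 218 189 190 191 190 192 192 191 192 194 172
  84  75  76  75  73 103 133 127 124]
```

The carriage sits about 2 mm to the +y side, which suits the flap folding along the -y wall. I'll move on gently with a 1 mm correction.

jog_arm:
  motion:
    - {"x": -0.1,"y": 0.8,"z": 0,"ax": 0,"ay": 0,"az": 0}
    - {"x": 0,"y": 0.8,"z": 0,"ax": 0,"ay": 0,"az": 0}
    - {"x": 0,"y": 0.8,"z": 0,"ax": 0,"ay": 0,"az": 0}
    - {"x": 0,"y": 0.7,"z": 0,"ax": 0,"ay": 0,"az": 0}
    - {"x": 0,"y": 0.6,"z": 0,"ax": 0,"ay": 0,"az": 0}

```text
time_s: 6.5
tool_pos: [0.5369, -0.262, 0.0625]
tool_rot: [-180.0, -0.0, 7.9]
force: [-0.8, 2.1, -0.5]
grip_width: 0.0136
grasp_force: 25.0
```

jog_arm:
  motion:
    - {"x": 0,"y": 0.5,"z": 0,"ax": 0,"ay": 0,"az": 0}
    - {"x": 0,"y": 0.5,"z": 0,"ax": 0,"ay": 0,"az": 0}
    - {"x": 0,"y": 0.5,"z": 0,"ax": 0,"ay": 0,"az": 0}
    - {"x": 0,"y": 0.5,"z": 0,"ax": 0,"ay": 0,"az": 0}
    - {"x": 0,"y": 0.5,"z": 0,"ax": 0,"ay": 0,"az": 0}

```text
time_s: 7.0
tool_pos: [0.5408, -0.2799, 0.0627]
tool_rot: [-179.5, 0.0, 8.2]
force: [-0.1, 9.5, 4.1]
grip_width: 0.0138
grasp_force: 25.0
```

jog_arm:
  motion:
    - {"x": 0,"y": 0.5,"z": 0,"ax": 0,"ay": 0,"az": 0}
    - {"x": 0,"y": 0.5,"z": 0,"ax": 0,"ay": 0,"az": 0}
    - {"x": 0,"y": 0.5,"z": 0,"ax": 0,"ay": 0,"az": 0}
    - {"x": 0,"y": 0.5,"z": 0,"ax": 0,"ay": 0,"az": 0}
    - {"x": 0,"y": 0.5,"z": 0,"ax": 0,"ay": 0,"az": 0}

```text
time_s: 7.5
tool_pos: [0.546, -0.3077, 0.0626]
tool_rot: [-179.8, -0.2, 8.1]
force: [2.6, 4.6, -0.6]
grip_width: 0.0135
grasp_force: 25.1
```

jog_arm:
  motion:
    - {"x": 0,"y": 0.4,"z": 0,"ax": 0,"ay": 0,"az": 0}
    - {"x": 0,"y": 0.4,"z": 0,"ax": 0,"ay": 0,"az": 0}
    - {"x": 0,"y": 0.4,"z": 0,"ax": 0,"ay": 0,"az": 0}
    - {"x": 0,"y": 0.4,"z": 0,"ax": 0,"ay": 0,"az": 0}
    - {"x": 0,"y": 0.4,"z": 0,"ax": 0,"ay": 0,"az": 0}

```text
time_s: 8.0
tool_pos: [0.5465, -0.3311, 0.0626]
tool_rot: [180.0, 0.0, 8.0]
force: [3.2, 2.0, -1.3]
grip_width: 0.0141
grasp_force: 25.1
```

Run:
```python
from h import *
np.set_printoptions(precision=4,suppress=True)
o=env.get_obs();print(o["time_s"],o["tool_pos"],o["tool_rot"],o["force"])
w=env.read_camera("wrist")[:,:,::-1];s=env.read_camera("scene")[:,:,::-1]
cv2.imwrite("pics/i1.png",np.hstack([cv2.resize(w[100:320,200:460],None,fx=1.5,fy=1.5),cv2.resize(s[175:285,260:390],None,fx=3,fy=3)]))
```

```text
8.0 [ 0.5465 -0.3311  0.0626] [179.9751   0.0079   7.9697] [ 3.2044  1.967  -1.3042]
```

View pics/i1.png

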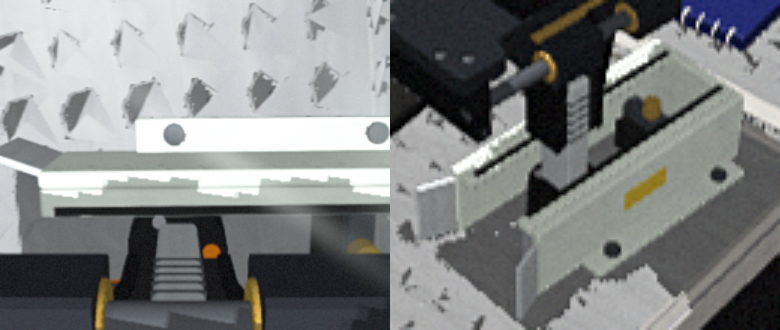

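The carriage is under the roof with the flap folded behind it, at x of about 46 mm. Going on to about 70 mm.

jog_arm:
  motion:
    - {"x": 0,"y": 0.5,"z": 0,"ax": 0,"ay": 0,"az": 0}
    - {"x": 0,"y": 0.5,"z": 0,"ax": 0,"ay": 0,"az": 0}
    - {"x": 0,"y": 0.5,"z": 0,"ax": 0,"ay": 0,"az": 0}
    - {"x": 0,"y": 0.5,"z": 0,"ax": 0,"ay": 0,"az": 0}
    - {"x": 0,"y": 0.2,"z": 0,"ax": 0,"ay": 0,"az": 0}

```text
time_s: 8.6
tool_pos: [0.5487, -0.353, 0.0626]
tool_rot: [-180.0, 0.1, 7.9]
force: [-1.2, 3.4, 1.2]
grip_width: 0.0139
grasp_force: 25.0
```

jog_arm:
  motion:
    - {"x": 0,"y": 0.07,"z": 0,"ax": 0,"ay": 0,"az": 0}
    - {"x": 0,"y": 0.07,"z": 0,"ax": 0,"ay": 0,"az": 0}
    - {"x": 0,"y": 0.07,"z": 0,"ax": 0,"ay": 0,"az": 0}
    - {"x": 0,"y": 0.07,"z": 0,"ax": 0,"ay": 0,"az": 0}
    - {"x": 0,"y": 0.07,"z": 0,"ax": 0,"ay": 0,"az": 0}

```text
time_s: 9.1
tool_pos: [0.5503, -0.3556, 0.0625]
tool_rot: [180.0, -0.0, 8.0]
force: [-1.4, 2.0, 2.1]
grip_width: 0.0137
grasp_force: 25.0
```

jog_arm:
  motion:
    - {"x": 0,"y": 0.07,"z": 0,"ax": 0,"ay": 0,"az": 0}
    - {"x": 0,"y": 0.07,"z": 0,"ax": 0,"ay": 0,"az": 0}
    - {"x": 0,"y": 0.07,"z": 0,"ax": 0,"ay": 0,"az": 0}
    - {"x": 0,"y": 0.07,"z": 0,"ax": 0,"ay": 0,"az": 0}
    - {"x": 0,"y": 0.07,"z": 0,"ax": 0,"ay": 0,"az": 0}

```text
time_s: 9.6
tool_pos: [0.5507, -0.3592, 0.0626]
tool_rot: [180.0, -0.0, 8.0]
force: [0.6, 1.4, 0.3]
grip_width: 0.0139
grasp_force: 25.0
```

jog_arm:
  motion:
    - {"x": 0,"y": 0.07,"z": 0,"ax": 0,"ay": 0,"az": 0}
    - {"x": 0,"y": 0.07,"z": 0,"ax": 0,"ay": 0,"az": 0}
    - {"x": 0,"y": 0.07,"z": 0,"ax": 0,"ay": 0,"az": 0}
    - {"x": 0,"y": 0.07,"z": 0,"ax": 0,"ay": 0,"az": 0}
    - {"x": 0,"y": 0.07,"z": 0,"ax": 0,"ay": 0,"az": 0}

```text
time_s: 10.1
tool_pos: [0.551, -0.3626, 0.0625]
tool_rot: [-180.0, 0.0, 8.0]
force: [-1.2, 2.8, 2.1]
grip_width: 0.0141
grasp_force: 25.0
```

jog_arm:
  motion:
    - {"x": 0,"y": 0.07,"z": 0,"ax": 0,"ay": 0,"az": 0}
    - {"x": 0,"y": 0.07,"z": 0,"ax": 0,"ay": 0,"az": 0}
    - {"x": 0,"y": 0.07,"z": 0,"ax": 0,"ay": 0,"az": 0}
    - {"x": 0,"y": 0.07,"z": 0,"ax": 0,"ay": 0,"az": 0}
    - {"x": 0,"y": 0.07,"z": 0,"ax": 0,"ay": 0,"az": 0}

```text
time_s: 10.6
tool_pos: [0.5515, -0.3656, 0.0626]
tool_rot: [-180.0, 0.0, 8.0]
force: [-1.3, 3.9, 2.8]
grip_width: 0.0141
grasp_force: 25.0
```

jog_arm:
  motion:
    - {"x": 0,"y": 0.05,"z": 0,"ax": 0,"ay": 0,"az": 0}
    - {"x": 0,"y": 0.05,"z": 0,"ax": 0,"ay": 0,"az": 0}
    - {"x": 0,"y": 0.05,"z": 0,"ax": 0,"ay": 0,"az": 0}
    - {"x": 0,"y": 0.05,"z": 0,"ax": 0,"ay": 0,"az": 0}
    - {"x": 0,"y": 0,"z": 0,"ax": 0,"ay": 0,"az": 0}

```text
time_s: 11.1
tool_pos: [0.5517, -0.3664, 0.0626]
tool_rot: [-179.9, 0.0, 8.0]
force: [-2.1, 6.4, 4.7]
grip_width: 0.0138
grasp_force: 25.0
```

jog_arm:
  motion:
    - {"x": 0,"y": 0.05,"z": 0,"ax": 0,"ay": 0,"az": 0}
    - {"x": 0,"y": 0.05,"z": 0,"ax": 0,"ay": 0,"az": 0}
    - {"x": 0,"y": 0.05,"z": 0,"ax": 0,"ay": 0,"az": 0}
    - {"x": 0,"y": 0.05,"z": 0,"ax": 0,"ay": 0,"az": 0}
    - {"x": 0,"y": 0,"z": 0,"ax": 0,"ay": 0,"az": 0}

```text
time_s: 11.6
tool_pos: [0.5519, -0.367, 0.0627]
tool_rot: [-179.7, 0.1, 8.1]
force: [-2.1, 7.6, 6.8]
grip_width: 0.0139
grasp_force: 25.0
```

jog_arm:
  motion:
    - {"x": 0,"y": 0.06,"z": 0,"ax": 0,"ay": 0,"az": 0}
    - {"x": 0,"y": 0.06,"z": 0,"ax": 0,"ay": 0,"az": 0}
    - {"x": 0,"y": 0.06,"z": 0,"ax": 0,"ay": 0,"az": 0}
    - {"x": 0,"y": 0.06,"z": 0,"ax": 0,"ay": 0,"az": 0}
    - {"x": 0,"y": 0,"z": 0,"ax": 0,"ay": 0,"az": 0}

```text
time_s: 12.1
tool_pos: [0.5521, -0.3678, 0.0627]
tool_rot: [-179.6, 0.1, 8.1]
force: [-4.5, 10.6, 9.4]
grip_width: 0.0142
grasp_force: 25.0
```

jog_arm:
  motion:
    - {"x": 0,"y": 0.06,"z": 0,"ax": 0,"ay": 0,"az": 0}
    - {"x": 0,"y": 0.06,"z": 0,"ax": 0,"ay": 0,"az": 0}
    - {"x": 0,"y": 0.04,"z": 0,"ax": 0,"ay": 0,"az": 0}
    - {"x": 0,"y": 0,"z": 0,"ax": 0,"ay": 0,"az": 0}
    - {"x": 0,"y": 0,"z": 0,"ax": 0,"ay": 0,"az": 0}

```text
time_s: 12.6
tool_pos: [0.5523, -0.3683, 0.0628]
tool_rot: [-179.5, 0.1, 8.1]
force: [-5.6, 13.3, 8.9]
grip_width: 0.0136
grasp_force: 25.0
```

Run:
```python
from h import *
np.set_printoptions(precision=4,suppress=True)
F=[]
for i in range(4):
    o=env.get_obs();F.append(o["force"]);env.read_camera("wrist")
print(o["time_s"],o["tool_pos"],o["tool_rot"],np.mean(F,0),o["wrist_torque"],[k for k in o])
```

```text
12.75 [ 0.5523 -0.3683  0.0628] [-179.5336    0.1435    8.1228] [-5.3075 12.2001  9.1927] [ 3.3224  1.3724 -0.0134] ['time_s', 'qpos', 'joint_velocities', 'effort', 'tool_pos', 'tool_rot', 'force', 'wrist_torque', 'grasp_force', 'grip_width']
```

jog_arm:
  motion:
    - {"x": 0,"y": 0.06,"z": 0,"ax": 0,"ay": 0,"az": 0}
    - {"x": 0,"y": 0.06,"z": 0,"ax": 0,"ay": 0,"az": 0}
    - {"x": 0,"y": 0,"z": 0,"ax": 0,"ay": 0,"az": 0}
    - {"x": 0,"y": 0,"z": 0,"ax": 0,"ay": 0,"az": 0}
    - {"x": 0,"y": 0,"z": 0,"ax": 0,"ay": 0,"az": 0}

```text
time_s: 13.3
tool_pos: [0.5524, -0.3688, 0.0628]
tool_rot: [-179.5, 0.2, 8.1]
force: [-6.5, 13.7, 11.3]
grip_width: 0.0139
grasp_force: 25.0
```

The push reaches about 14.5 N in total. Even after allowing for table friction that is well over 5 N on the buffer and under 20 N. I'll back off the wound-up command to unload before letting go.

jog_arm:
  motion:
    - {"x": 0,"y": -0.15,"z": 0,"ax": 0,"ay": 0,"az": 0}
    - {"x": 0,"y": -0.15,"z": 0,"ax": 0,"ay": 0,"az": 0}
    - {"x": 0,"y": -0.15,"z": 0,"ax": 0,"ay": 0,"az": 0}
    - {"x": 0,"y": -0.15,"z": 0,"ax": 0,"ay": 0,"az": 0}
    - {"x": 0,"y": 0,"z": 0,"ax": 0,"ay": 0,"az": 0}

```text
time_s: 13.8
tool_pos: [0.5519, -0.3676, 0.0626]
tool_rot: [-179.9, 0.0, 8.0]
force: [-2.1, 6.2, 4.4]
grip_width: 0.0139
grasp_force: 25.0
```

jog_arm:
  motion:
    - {"x": 0,"y": -0.1,"z": 0,"ax": 0,"ay": 0,"az": 0}
    - {"x": 0,"y": -0.1,"z": 0,"ax": 0,"ay": 0,"az": 0}
    - {"x": 0,"y": -0.1,"z": 0,"ax": 0,"ay": 0,"az": 0}
    - {"x": 0,"y": 0,"z": 0,"ax": 0,"ay": 0,"az": 0}
    - {"x": 0,"y": 0,"z": 0,"ax": 0,"ay": 0,"az": 0}

```text
time_s: 14.3
tool_pos: [0.5517, -0.3667, 0.0626]
tool_rot: [180.0, -0.0, 8.0]
force: [-0.4, 2.1, 2.3]
grip_width: 0.0135
grasp_force: 25.1
```

jog_arm:
  motion:
    - {"x": 0,"y": 0,"z": 0,"ax": 0,"ay": 0,"az": 0}
    - {"x": 0,"y": 0,"z": 0,"ax": 0,"ay": 0,"az": 0}
    - {"x": 0,"y": 0,"z": 0,"ax": 0,"ay": 0,"az": 0}
    - {"x": 0,"y": 0,"z": 0,"ax": 0,"ay": 0,"az": 0}
    - {"x": 0,"y": 0,"z": 0,"ax": 0,"ay": 0,"az": 0}
  claw: -0.4

```text
time_s: 14.8
tool_pos: [0.5515, -0.3667, 0.0625]
tool_rot: [180.0, 0.0, 8.0]
force: [0.3, 0.6, 1.0]
grip_width: 0.0259
grasp_force: 0.0
```

jog_arm:
  motion:
    - {"x": 0,"y": 0,"z": -0.3,"ax": 0,"ay": 0,"az": 0}
    - {"x": 0,"y": 0,"z": -0.5,"ax": 0,"ay": 0,"az": 0}
    - {"x": 0,"y": 0,"z": -1,"ax": 0,"ay": 0,"az": 0}
    - {"x": 0,"y": 0,"z": -2,"ax": 0,"ay": 0,"az": 0}
    - {"x": 0,"y": 0,"z": -3,"ax": 0,"ay": 0,"az": 0}

```text
time_s: 15.3
tool_pos: [0.5506, -0.3657, 0.1304]
tool_rot: [-179.9, 0.1, 8.0]
force: [0.8, -0.5, -0.1]
grip_width: 0.0262
grasp_force: 0.0
```

jog_arm:
  motion:
    - {"x": 0,"y": 0,"z": -3,"ax": 0,"ay": 0,"az": 0}
    - {"x": 0,"y": 0,"z": -3,"ax": 0,"ay": 0,"az": 0}
    - {"x": 0,"y": 0,"z": -2,"ax": 0,"ay": 0,"az": 0}
    - {"x": -3,"y": 0,"z": 0,"ax": 0,"ay": 0,"az": 0}
    - {"x": -3,"y": 0,"z": 0,"ax": 0,"ay": 0,"az": 0}

```text
time_s: 15.8
tool_pos: [0.4929, -0.3742, 0.2125]
tool_rot: [179.9, -0.1, 8.1]
force: [-0.4, -1.2, -1.1]
grip_width: 0.0265
grasp_force: 0.0
```

Run:
```python
from h import *
np.set_printoptions(precision=4,suppress=True)
o=env.get_obs();print(o["time_s"],o["tool_pos"],o["force"],o["grip_width"])
s=env.read_camera("scene")[:,:,::-1];s0=cv2.imread("pics/scene0.png")
def orange(im):
    h=cv2.cvtColor(np.ascontiguousarray(im),cv2.COLOR_BGR2HSV)[225:280,270:320]
    d=np.argwhere((h[...,0]<14)&(h[...,1]>150)&(h[...,2]>110))[:,::-1]+[270,225]
    return len(d),d.min(0) if len(d) else 0,d.max(0) if len(d) else 0,d.mean(0) if len(d) else 0
print(orange(s0),orange(s))
cv2.imwrite("pics/end.png",s)
# carriage post in scene: bright top face
b=np.radians(-82);ex=np.array([np.cos(b),np.sin(b)]);ey=np.array([-ex[1],ex[0]])
d=np.array([.5517,-.3667])-[.5415,-.285];print("release in bay",d@ex,d@ey)
```

```text
15.8 [ 0.4929 -0.3742  0.2125] [-0.4238 -1.2029 -1.1387] 0.02647271349962717
(175, array([284, 238]), array([303, 262]), array([293.3143, 250.3029])) (198, array([284, 238]), array([303, 265]), array([293.4747, 251.3081]))
release in bay 0.08232446684597901 -0.0012697080472733502
```

The flap's orange patch spans (284–303, 238–265), the same as when it was shut at the start. The gripper is clear and forces read zero, so I'm handing in.

jog_arm:
  motion:
    - {"x": 0,"y": 0,"z": 0,"ax": 0,"ay": 0,"az": 0}
    - {"x": 0,"y": 0,"z": 0,"ax": 0,"ay": 0,"az": 0}
    - {"x": 0,"y": 0,"z": 0,"ax": 0,"ay": 0,"az": 0}
    - {"x": 0,"y": 0,"z": 0,"ax": 0,"ay": 0,"az": 0}
    - {"x": 0,"y": 0,"z": 0,"ax": 0,"ay": 0,"az": 0}

```text
time_s: 16.35
tool_pos: [0.4928, -0.3741, 0.2104]
tool_rot: [-180.0, -0.0, 8.0]
force: [-0.5, -0.1, -1.4]
grip_width: 0.0261
grasp_force: 0.0
```

```bash
python3 -c "
from cell import env
print(env.sign_off())"
```

```text
the job is handed in; nothing more can be done
None
```

I handed the job in at about 16 s, but sign-off returned no verdict: the carriage was released about 82 mm inside the bay after a push of about 14.5 N at the tool (an estimated 7–8 N or more on the buffer, not read directly), the flap looks shut in the scene camera, and the vial, case and pot were not touched as far as I could tell.

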